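# Pack a bench hold-down press with strips until it bites, and hold it down

## Task

Push the handle of the sprung hold-down press down to its stop and let it spring back up: you will feel that its foot does not reach the wooden disc lying under it. Then lay packing strips flat on that disc, one on top of another, only as many as it takes for the foot to bite on them before the lever gets to its stop. Finish while holding the handle pressed firmly down so that the strips stay clamped between foot and disc, and leave both discs, the glue bottle, the small box and the brush where they are.

Things in the scene. Friction and masses are not known exactly. Their poses are not given: they have to be found in the camera images.
- press_spot (a point): point on the bench top (z = 0) straight below the press foot when down; the disc to clamp lies centred here within 6 mm. x axis: along the lever from handle to pivot; z up. Nothing stands on the +y and -y sides of the lever: strips go in under the raised foot from there, lying across the lever (length along this y axis)
- press: fixed grey steel press frame; its origin and axes are those of press_spot. It stands from 70 to 190 mm along its +x, is 80 mm wide and 103 mm high; the pivot axis is 130 mm along +x at height 85 mm
- handle (a point): centre of the top face of the dark wooden handle on the lever's free end: 90 mm long, 34 wide, 22 thick, 265 mm from the pivot. Lever raised: 186 mm high, 115 mm to -x of press_spot, the face sloping 0.35 rad down towards the pivot. On its stop: 96 mm high, 135 mm to -x, the face level. Push it down from above. The lever bar, 16 mm wide, runs over the foot
- foot (a point): centre of the underside of the round rubber foot, 26 mm in diameter, 130 mm from the pivot: about 78 mm above the bench when the lever is raised (its lowest edge about 73 mm), then 11 mm to -x of press_spot, 30 mm above it when the lever is on its stop
- lever (a joint): press lever angle, rad: 0 raised (held by a spring), grows as the handle goes down, 0.35 on its stop. About 4 N on the handle starts it, 8 N holds it at the stop; more goes doubled into the foot. If the foot meets something first the lever stops short: right packing leaves it at about 0.30 to 0.315 (handle some 11 mm higher than on the stop), one strip too many at 0.24 or less
- disc_a: one of two loose pale wooden discs, 90 mm in diameter, of different thickness (one 15 mm, the other 26 mm; which of them lies under the press foot varies). Origin at the centre of the underside, z up
- disc_b: one of two loose pale wooden discs, 90 mm in diameter, of different thickness (one 15 mm, the other 26 mm; which of them lies under the press foot varies). Origin at the centre of the underside, z up
- strip_a_mid (a point): point at the centre (half-way up) of one of three identical dark hardwood packing strips, 180 mm long (its y axis), 28 mm wide (x), 10 mm thick (z), about 40 g; they lie flat and side by side on the plywood board at the start, about 75 mm apart
- strip_b_mid (a point): point at the centre (half-way up) of one of three identical dark hardwood packing strips, 180 mm long (its y axis), 28 mm wide (x), 10 mm thick (z), about 40 g; they lie flat and side by side on the plywood board at the start, about 75 mm apart
- strip_c_mid (a point): point at the centre (half-way up) of one of three identical dark hardwood packing strips, 180 mm long (its y axis), 28 mm wide (x), 10 mm thick (z), about 40 g; they lie flat and side by side on the plywood board at the start, about 75 mm apart
- board: fixed plywood board, 250 by 210 mm, 6 mm thick, on which the strips lie; origin at the centre of its underside, strips along its y axis
- glue: bystander: white glue bottle, 52 mm in diameter, 130 mm high, origin at the underside
- ring_box: bystander: small wooden box, 62 by 62 by 43 mm high, origin at the underside
- brush_grip (a point): bystander: brush lying on the bench, point on its handle
Mind the look-alikes: they are no part of the job. Leave any blue or red look-alike of the part that bears strip_b_mid alone.

How it is judged:
By the outcome, as a careful person would: the job done as asked, in the order asked, and still so for the second after the job is handed in, while the arm keeps its last pose, push and grip.
It also fails if it takes over 72 s, if anything falls off the work surface, if the arm or the gripper's body presses on something with over 40 N, if the wrist force passes 120 N, or if a joint passes its speed limit or range.

## Robot

A 6-joint arm with a two-finger parallel gripper is mounted at the origin on the work surface. World frame = base frame: x ahead of the robot, y to its left, z up, the work surface at z = 0. Lengths are in m, angles in rad, forces in N, time in s.
With the tool pointing down it reaches from about 0.3 to 0.875 m from the base axis. Payload 6.4 kg.
Tool frame: the origin (TCP) lies midway between the tips of the shut fingers; the grasp point (between the pads) lies 19 mm behind it; z points along the fingers, y is the direction in which the jaws open and shut (so a half turn about z gives the same grasp; the last joint's range is limited). The gripper opens to 85 mm and grips with 20 to 120 N. Pads are 22 mm wide; open, the fingers measure 114 mm over their backs; the gripper's body (76 mm by 85 mm) begins 54 mm behind the grasp point. The pads swing forward as they close: fully open they stand 13 mm farther back than shut.
Start: joints at [0.937, 0.181, 1.607, -0, 1.354, -0.206], TCP at [0.239, 0.523, 0.231] pointing down, gripper open.
Joint ranges: [-2.99, 2.99], [-0.89, 2.07], [0.3, 2.58], [-1.14, 4.28], [0, 2.63], [-3.12, 3.12]. Speed limits (rad/s): [2.57, 2.57, 3.01, 3.14, 3.14, 3.14].

## Interface

Orientations are given as a unit quaternion [w, x, y, z].
In Python, from bench import ctrl, optics, ticket gives the robot as it stands. The module is installed in compiled form; this text tells all that it offers.
- The arm moves only by the tool step_arm, never from a script. Its argument "targets" is text: rows parted by semicolons, each of 6 numbers parted by spaces: the shift along the tool's x, y, z in mm, then the turn, a rotation vector about the tool's x, y, z in rad. In form: dx dy dz rx ry rz; .... A call has 1 to 8 rows; each row is the pose to reach, as a shift and turn from the pose commanded when the call began, along the tool's axes at that moment; what a row does not reach only later rows make up. A row lasts 1/8 s, in which the tool goes at most 62.5 mm and 10.7 degrees, less where a joint would pass 70% of its speed; a pose out of reach is approached as far as the arm can. A call with a gripper value outside its range is refused whole. "grip" is the opening in per cent of the stroke, from 0 (shut) to 100 (fully open), set as the call begins (left out, the last holds). The fingers move at their own pace and stop on an object; the grip force is fixed at half the most. Time passes only in rows, so rows that repeat a pose let the fingers close. It gives the time, the measured TCP pose, the force and the opening at its end, in the units of the state.
- ctrl.get_obs(): the state, without advancing time (a new reading comes with each control period).
- optics.camera(name): name is "scene" or "side" or "wrist"; returns a dict with "image" (400x640x3 uint8, red, green, blue), "mtx" (3x3 intrinsics, pixels), "xyz" and "orientation" of the camera in the world. Camera axes: x right, y up, looking along -z (the intrinsics and any distortion apply to the point x, -y, -z); pixel columns grow to the right and rows downward; lengths in m; the calibration is good to about 2 mm. A picture is of the moment at which its call begins. There is no depth.
- ticket.hand_in(): hands the job in, once; it reports no verdict.
The state is a dict: "time_s": time; "q": joint angles; "dq": joint speeds; "joint_efforts": joint torques, N m; "eef_pos": TCP position; "eef_rot": TCP orientation; "wrist_force": force on the tool from outside, world axes, zero at the start; "torque": the same for the moment, N m; "opening": opening from 0.0 (shut) to 1.0 (fully open).
Only numpy, scipy, OpenCV 4.12 (cv2) and the standard library are available. Lean on these libraries where they do the work, as an engineer would, in place of code of your own. Each camera call takes 0.05 s, during which the arm holds its last target.

## Working session

There is one attempt and no reset: what is moved stays moved. The work goes in short steps, Python scripts to look and compute and a tool call to move; the robot and the scene stay as the last step left them, time stands still between calls to the robot, and variables do not carry over. Pictures are saved under pics/ and viewed, and the job is handed in when it is done.

Besides the shell and the picture viewer there is one more tool, called in YAML: its name, and indented under it one key for each argument. step_arm: Moves the arm, as the interface text tells. Its arguments: {"type":"object","properties":{"targets":{"type":"string"},"grip":{"type":"number"}},"required":["targets"]}

```bash
ls; mkdir -p pics; cat > h.py <<'E'
import numpy as np, cv2
from bench import ctrl, optics, ticket
from scipy.spatial.transform import Rotation as R
def rot(q): return R.from_quat([q[1],q[2],q[3],q[0]])
def snap(name,fn):
    c=optics.camera(name); cv2.imwrite('pics/'+fn+'.png',c['image'][:,:,::-1]); 
    np.savez('pics/'+fn+'.npz',**{k:np.array(v) for k,v in c.items()}); return c
def load(fn): 
    d=np.load('pics/'+fn+'.npz'); return {k:d[k] for k in d}
def ray(c,u,v):
    K=c['mtx']; d=np.array([(u-K[0,2])/K[0,0],(v-K[1,2])/K[1,1],1.]); d=d*[1,-1,-1]
    d=rot(c['orientation']).apply(d); return np.array(c['xyz']),d/np.linalg.norm(d)
def plane(c,u,v,z):
    o,d=ray(c,u,v); return o+d*(z-o[2])/d[2]
def tri(c1,p1,c2,p2):
    o1,d1=ray(c1,*p1);o2,d2=ray(c2,*p2)
    s=np.linalg.lstsq(np.c_[d1,-d2],o2-o1,rcond=None)[0]
    a=o1+s[0]*d1;b=o2+s[1]*d2; return (a+b)/2,np.linalg.norm(a-b)
def proj(c,p):
    q=rot(c['orientation']).inv().apply(np.array(p)-c['xyz'])*[1,-1,-1]; q=c['mtx']@q; return q[:2]/q[2]
def state():
    o=ctrl.get_obs(); return o
E
python3 - <<'E'
from h import *
for n in ['scene','side','wrist']:
    c=snap(n,n+'0'); print(n,c.keys(),c['xyz'],c['orientation'],c['mtx'])
print(ctrl.get_obs())
E
```

```text
pics
scene dict_keys(['image', 'mtx', 'xyz', 'orientation']) [ 1.33575952 -0.25039058  1.344164  ] [0.81383969 0.25311591 0.14970472 0.50118439] [[437.99807655   0.         325.78244007]
 [  0.         437.99807655 197.87224673]
 [  0.           0.           1.        ]]
side dict_keys(['image', 'mtx', 'xyz', 'orientation']) [ 0.18882963 -0.50039663  0.9845827 ] [ 0.90210131  0.33498621 -0.09820812 -0.25367819] [[372.78703929   0.         317.3361942 ]
 [  0.         372.78703929 196.63975778]
 [  0.           0.           1.        ]]
wrist dict_keys(['image', 'mtx', 'xyz', 'orientation']) [0.17256443 0.55373891 0.37296176] [ 0.83220177 -0.12184482 -0.07659792  0.53546878] [[342.03682851   0.         322.78166976]
 [  0.         342.03682851 204.31232995]
 [  0.           0.           1.        ]]
{'time_s': 0.15, 'q': array([ 9.36692759e-01,  1.81406491e-01,  1.60777017e+00,  9.31783291e-06,
        1.35378329e+00, -2.06293394e-01]), 'dq': array([-0.0015699 , -0.00383255, -0.00369999, -0.00081718,  0.00085186,
       -0.00071233]), 'joint_efforts': array([ 1.04558927e-03, -4.45258856e+01, -3.51692498e+01, -2.08233664e-04,
        5.77515530e-03, -4.87882221e-05]), 'eef_pos': array([0.23828159, 0.52284644, 0.23057473]), 'eef_rot': array([-2.83042705e-04,  2.12278530e-01,  9.77208963e-01, -6.22322532e-04]), 'wrist_force': array([-0.25772952, -0.21564943,  0.11689906]), 'torque': array([-0.02242296,  0.01690611,  0.03577529]), 'opening': 1.00046853457046}
```

View pics/scene0.png

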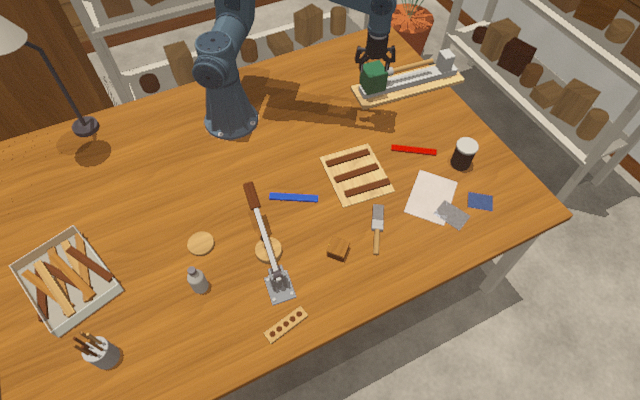

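View pics/side0.png

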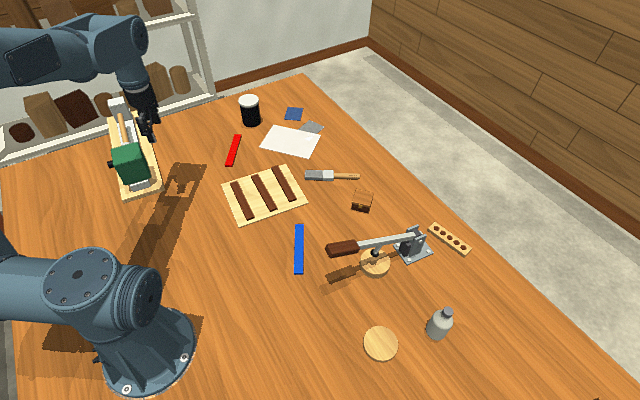

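View pics/wrist0.png

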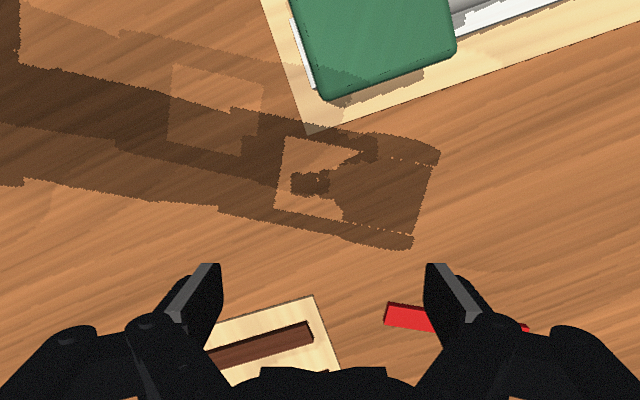

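The scene image shows the board with three dark strips at about (357,175) and the blue and red look-alikes at (294,197) and (413,150). The handle is at (252,196), the press frame at (280,287), and the disc under the foot at (268,249). The other disc is at (201,243). Next I'll enlarge these.

```bash
python3 - <<'E'
from h import *
def crop(fn,x,y,w,h,s,out):
    im=cv2.imread(f'pics/{fn}.png')[y:y+h,x:x+w]; cv2.imwrite(f'pics/{out}.png',cv2.resize(im,None,fx=s,fy=s,interpolation=cv2.INTER_CUBIC))
crop('scene0',235,170,80,140,4,'s_press'); crop('side0',315,215,130,70,6,'d_press')
# strips masks
for n,roi in [('scene0',(315,140,85,70)),('side0',(218,160,95,70))]:
    im=cv2.imread(f'pics/{n}.png'); hsv=cv2.cvtColor(im,cv2.COLOR_BGR2HSV)
    x,y,w,h=roi; m=((hsv[...,2]<125)).astype(np.uint8)*255; mm=np.zeros_like(m); mm[y:y+h,x:x+w]=m[y:y+h,x:x+w]
    cs,_=cv2.findContours(mm,cv2.RETR_EXTERNAL,cv2.CHAIN_APPROX_NONE)
    for c in cs:
        if cv2.contourArea(c)>60: print(n,cv2.minAreaRect(c),cv2.contourArea(c))
crop('scene0',315,140,85,70,8,'s_board'); crop('side0',215,160,100,70,8,'d_board')
E
```

```text
side0 ((241.20004272460938, 200.40000915527344), (41.14365005493164, 8.049844741821289), 63.43495178222656) 237.0
side0 ((263.270751953125, 192.92221069335938), (41.58601760864258, 7.652190208435059), 59.931419372558594) 247.0
side0 ((282.8734130859375, 183.64862060546875), (39.70706558227539, 7.431943893432617), 60.06848907470703) 215.0
```

View pics/s_press.png

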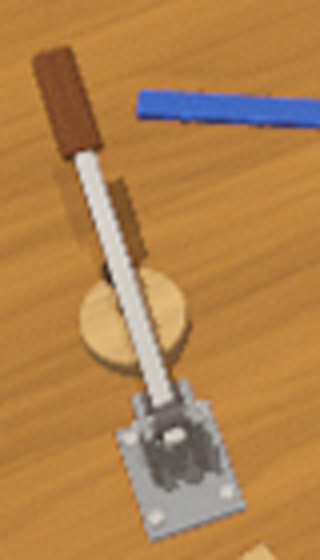

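View pics/d_press.png

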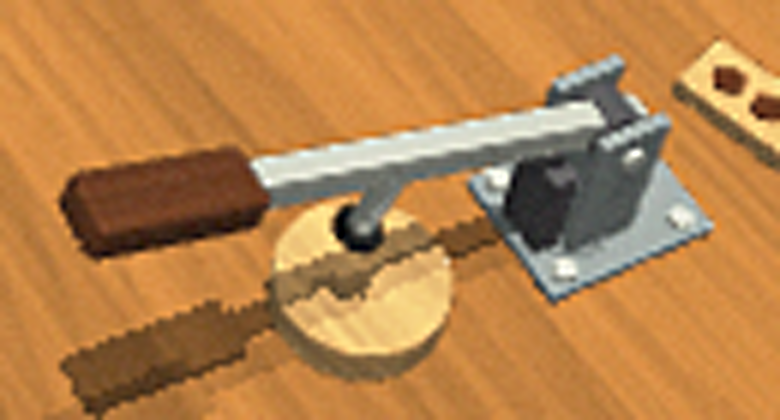

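View pics/s_board.png

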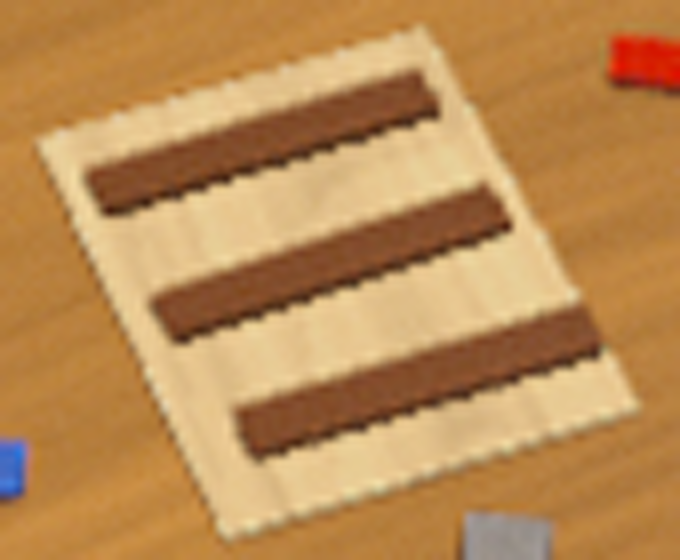

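View pics/d_board.png

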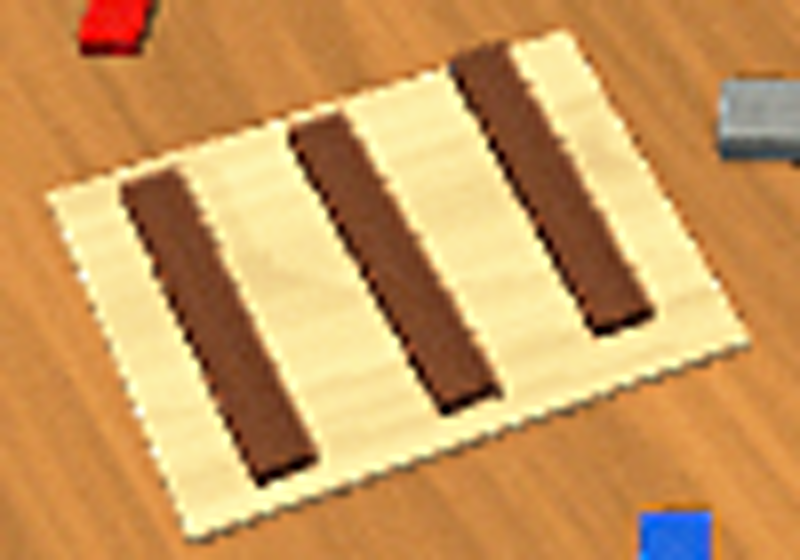

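```bash
python3 - <<'E'
from h import *
S=load('scene0');D=load('side0')
def f(p,o,s): return ((p[0]+.5)/s-.5+o[0],(p[1]+.5)/s-.5+o[1])
sb=lambda *p:f(p,(315,140),8); db=lambda *p:f(p,(215,160),8)
sp=lambda *p:f(p,(235,170),4); dp=lambda *p:f(p,(315,215),6)
for nm,s,d in [('1L/Aend?',sb(97,193),db(287,467)),('1R',sb(430,92),db(153,178)),('2L',sb(162,315),db(470,393)),('2R',sb(500,208),db(322,120)),('3L',sb(247,430),db(623,322)),('3R',sb(588,325),db(482,52)),
 ('boardTL',sb(38,140),db(190,540)),('boardTR',sb(420,25),db(47,195)),('boardBR',sb(640,408),db(565,30)),('boardBL',sb(222,538),db(750,345)),
 ('plate br',sp(243,508),dp(712,228)),('plate rear... bl',sp(150,540),dp(712,228)),('plate l',sp(118,435),dp(553,300)),('plate tr',sp(205,400),dp(470,185)),
 ('h1',sp(102,148),dp(240,150)),('h2',sp(66,157),dp(268,195)),('h3',sp(33,55),dp(95,232)),('h4',sp(68,46),dp(72,178)),
 ('disc',sp(135,315),dp(362,277)),('foot',sp(106,272),dp(358,232))]:
    p,e=tri(S,s,D,d); print(nm,np.round(p*1000,1),'gap',round(e*1000,1))
for p in [sp(243,508),sp(150,540),sp(118,435),sp(205,400)]: print('S plate',np.round(plane(S,*p,0.004)*1000,1))
for p in [dp(712,228),dp(553,300),dp(470,185)]: print('D plate',np.round(plane(D,*p,0.004)*1000,1))
E
```

```text
1L/Aend? [397.7 244.4  17.7] gap 1.7
1R [415.  420.3  19.3] gap 0.7
2L [478.4 237.8  20.6] gap 1.0
2R [493.9 413.4  20.2] gap 0.9
3L [552.8 242.6  17. ] gap 3.0
3R [574.5 413.1  22.7] gap 1.6
boardTL [350.2 236.2  10.7] gap 1.6
boardTR [371.9 439.7  14.8] gap 1.4
boardBR [619.2 416.3  10.9] gap 0.1
boardBL [595.5 207.6  10. ] gap 1.1
plate br [ 832.  -119.7  -10.6] gap 71.2
plate rear... bl [ 821.1 -163.7   10.7] gap 0.2
plate l [ 725.8 -152.2    7.2] gap 0.3
plate tr [731.5 -77.6  11.1] gap 2.7
h1 [567.4 -81.8 171.9] gap 0.4
h2 [ 563.4 -109.6  174.1] gap 2.2
h3 [ 479.3 -101.   202.6] gap 1.9
h4 [484.8 -73.6 203.7] gap 0.1
disc [ 641.8 -100.3   28.8] gap 1.7
foot [ 626.2 -109.7   90.8] gap 5.8
S plate [827.5 -86.5   4. ]
S plate [ 818.6 -163.4    4. ]
S plate [ 724.3 -151.8    4. ]
S plate [727.7 -75.3   4. ]
D plate [ 825.4 -161.3    4. ]
D plate [ 727.6 -151.3    4. ]
D plate [735.6 -75.9   4. ]
```

```bash
cat >> h.py <<'E'
def rel(tp,yaw):
    """tool-frame shift (mm) and rz to reach TCP world pos tp(m), pointing down with tool y at angle yaw"""
    o=ctrl.get_obs(); r=rot(o['eef_rot']); d=r.inv().apply(np.array(tp)-o['eef_pos'])*1000
    y=np.array([np.cos(yaw),np.sin(yaw),0]); z=np.array([0,0,-1.]); x=np.cross(y,z)
    T=R.from_matrix(np.c_[x,y,z]); rv=(r.inv()*T).as_rotvec()
    return np.round(d,1),np.round(rv,3)
E
python3 - <<'E'
from h import *
S=load('scene0');D=load('side0');W=load('wrist0')
print(W['xyz'],ray(W,320,200)[1], 'up',rot(W['orientation']).apply([0,1,0]))
def f(p,o,s): return ((p[0]+.5)/s-.5+o[0],(p[1]+.5)/s-.5+o[1])
for n,p in dict(blueL=(270,196),blueR=(318,199),redL=(391,149),redR=(436,153),glue=(200,290),box=(338,255),brushA=(377,210),brushB=(376,252),disc2=(201,243),disc1=(268.5,248.5)).items(): print(n,np.round(plane(S,*p,0.02)*1000))
# discs ellipse fits
for c,nm,roi in [(S,'scene',(185,228,32,30)),(D,'side',(358,320,46,46))]:
    im=c['image']; x,y,w,h=roi; sub=cv2.cvtColor(im,cv2.COLOR_RGB2HSV)[y:y+h,x:x+w]
    m=((sub[...,2]>215)&(sub[...,1]<150)).astype(np.uint8)
    cs,_=cv2.findContours(m,cv2.RETR_EXTERNAL,cv2.CHAIN_APPROX_NONE); k=max(cs,key=cv2.contourArea); e=cv2.fitEllipse(k); print(nm,e[0][0]+x,e[0][1]+y,e[1],cv2.contourArea(k))
print(rel([.56,-.06,.30],-.106))
E
```

```text
[0.17256443 0.55373891 0.37296176] [ 0.24357593 -0.12314998 -0.96203163] up [-0.87257001  0.39685404 -0.28483054]
blueL [441. -10.  20.]
blueR [531. 141.  20.]
redL [446. 506.  20.]
redR [543. 655.  20.]
glue [ 677. -351.   20.]
box [765. 101.  20.]
brushA [669. 310.  20.]
brushB [812. 221.  20.]
disc2 [ 515. -295.   20.]
disc1 [637. -98.  20.]
scene 197.94790267944336 238.99765491485596 (6.786935806274414, 27.9385929107666) 113.5
side 380.4404754638672 342.7026882171631 (31.679155349731445, 35.63090515136719) 884.5
(array([-534.5, -396.9,  -69. ]), array([-1.000e-03,  1.000e-03,  1.249e+00]))
```

```bash
python3 -c "
from h import *
print(rel([.59,-.11,.30],-.106))"
```

```text
(array([-582.6, -430. ,  -69. ]), array([-1.000e-03,  1.000e-03,  1.249e+00]))
```

step_arm:
  targets: "-40 -30 -69 0 0 0.17; -85 -63 -69 0 0 0.35; -130 -96 -69 0 0 0.53; -175 -129 -69 0 0 0.71; -220 -162 -69 0 0 0.89; -265 -195 -69 0 0 1.07; -310 -229 -69 0 0 1.249; -355 -262 -69 0 0 1.249"
  grip: 0

```text
time_s: 1.15
eef_pos: [0.4533, 0.1358, 0.3002]
eef_rot: [-0.0, 0.744, 0.668, 0.0]
wrist_force: [0.2, 0.3, 0.3]
opening: 0.0
```

```bash
python3 -c "
from h import *
print(rel([.59,-.11,.30],-.106))"
```

```text
(array([-2.296e+02,  1.624e+02,  2.000e-01]), array([ 0.   , -0.   , -0.002]))
```

step_arm:
  targets: "-50 36 0 0 0 0; -100 71 0 0 0 0; -150 107 0 0 0 0; -200 142 0 0 0 0; -230 162 0 0 0 0; -230 162 0 0 0 0"

```text
time_s: 1.9
eef_pos: [0.5899, -0.1108, 0.2992]
eef_rot: [-0.001, 0.745, 0.667, -0.0]
wrist_force: [-0.9, 1.1, -0.7]
opening: 0.002
```

```bash
python3 -c "
from h import *
snap('wrist','w1')"
```

```text
(no output)
```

View pics/w1.png

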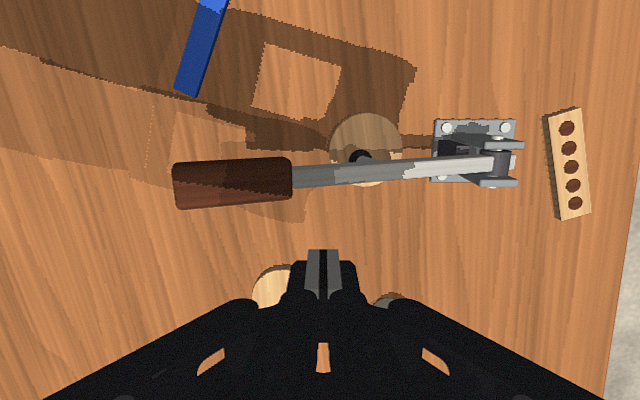

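The wrist image shows the handle at about (173..293, 157..209), the disc centred near (366,150), and the press plate at (433..517, 118..186). The blue look-alike is at (200,50) and stays untouched. I'll move to above the handle and take a second view from there.

```bash
python3 -c "
from h import *
print(rel([.524,-.16,.26],-.106))
im=cv2.imread('pics/w1.png')
cv2.imwrite('pics/w1a.png',cv2.resize(im[100:220,160:320],None,fx=5,fy=5,interpolation=cv2.INTER_CUBIC))
cv2.imwrite('pics/w1b.png',cv2.resize(im[100:200,310:530],None,fx=3.5,fy=3.5,interpolation=cv2.INTER_CUBIC))"
```

```text
(array([-57.7, -59.5,  39.4]), array([-0.002, -0.001, -0.002]))
```

View pics/w1a.png

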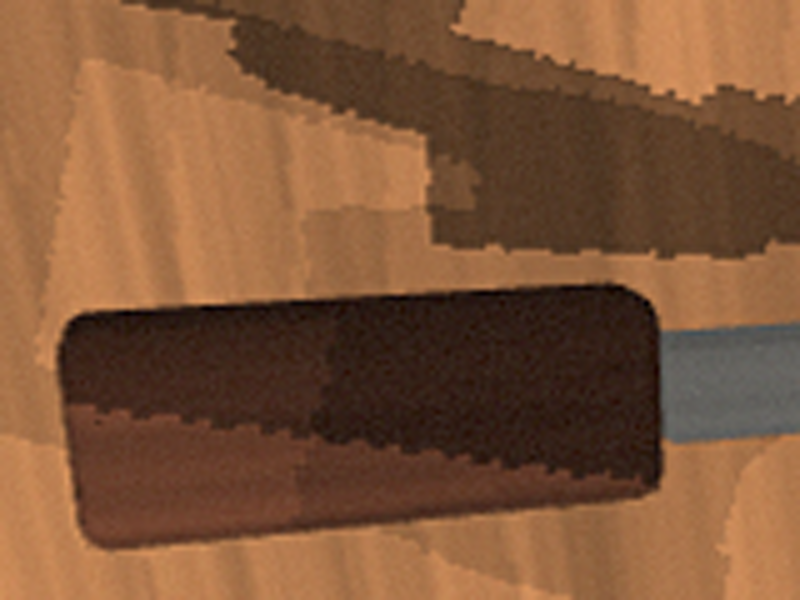

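View pics/w1b.png

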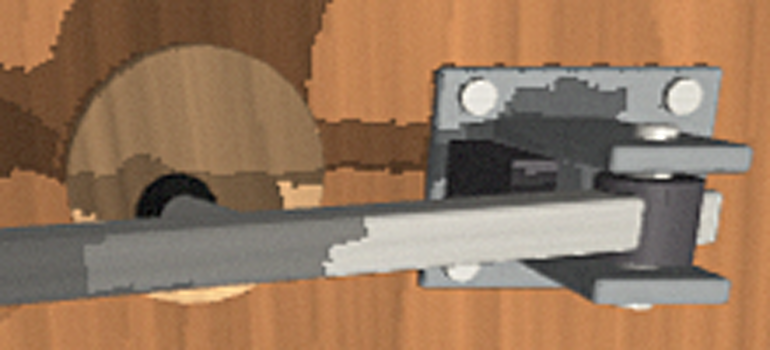

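step_arm:
  targets: "-25 -30 20 0 0 0; -50 -65 20 0 0 0; -50 -65 20 0 0 0; -50 -65 20 0 0 0"

```text
time_s: 2.45
eef_pos: [0.52, -0.1501, 0.2809]
eef_rot: [0.0, 0.743, 0.669, 0.0]
wrist_force: [-0.4, 0.2, -0.6]
opening: 0.001
```

```bash
python3 -c "
from h import *
snap('wrist','w2');print(ctrl.get_obs()['eef_pos'])
"
```

```text
[ 0.52029597 -0.15014229  0.28083411]
```

View pics/w2.png

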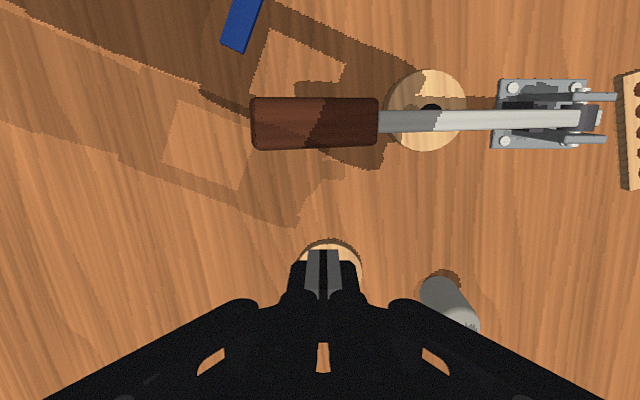

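```bash
python3 - <<'E'
from h import *
A=load('w1');B=load('w2');S=load('scene0');D=load('side0')
def t(n,a,b): p,e=tri(A,a,B,b); print(n,np.round(p*1000,1),round(e*1000,1))
c=lambda x,y,s,ox,oy:((x+.5)/s-.5+ox,(y+.5)/s-.5+oy)
t('disc',(365.4,149.5),(427,110))
t('boltTL',c(480,97,3.5,310,100),(512,88));t('boltTR',c(683,95,3.5,310,100),(576,89));t('boltBL',c(462,270,3.5,310,100),(505,141))
for n,C,pts in [('A',A,[c(480,97,3.5,310,100),c(683,95,3.5,310,100),c(462,270,3.5,310,100)]),('B',B,[(512,88),(576,89),(505,141),(570,142)])]:
    print(n,[np.round(plane(C,*p,0.008)*1000,1) for p in pts])
for z in (.015,.026): print('disc',z,np.round(plane(A,365.4,149.5,z)*1e3,1),np.round(plane(B,427,110,z)*1e3,1),np.round(plane(A,402.2,149.5,z)*1e3-plane(A,328.5,149.5,z)*1e3),np.round(plane(B,466,110,z)*1e3-plane(B,388,110,z)*1e3))
for p,z in [((250,98),.2),((252,149),.2),((377,97),.172),((378,143),.172)]: print('handle',np.round(plane(B,*p,z)*1e3,1))
# look at disc from scene/side: candidates
for n,r in [('A',A),('B',B)]: print(n,r['xyz'])
E
```

```text
disc [642.2 -98.   28.7] 0.0
boltTL [747.6 -85.    4.6] 0.1
boltTR [818.  -92.7   8.6] 2.2
boltBL [ 736.4 -144.    16.9] 1.0
A [array([746.5, -84.7,   8. ]), array([817.7, -91.8,   8. ]), array([ 739.5, -146.7,    8. ])]
B [array([745.8, -84.9,   8. ]), array([819.1, -93.7,   8. ]), array([ 740.6, -145. ,    8. ]), array([ 818.3, -154.4,    8. ])]
disc 0.015 [ 643.6 -100.    15. ] [646.1 -98.8  15. ] [ 91. -10.   0.] [89. -9.  0.]
disc 0.026 [642.4 -98.4  26. ] [643.  -98.2  26. ] [ 89. -10.   0.] [87. -9.  0.]
handle [483.  -70.1 200. ]
handle [ 479.1 -101.5  200. ]
handle [566.1 -77.9 172. ]
handle [ 564.9 -109.9  172. ]
A [ 0.59869005 -0.0378043   0.44161062]
B [ 0.5280971  -0.07704527  0.423351  ]
```

```bash
python3 - <<'E'
from h import *
A=load('w1')
c=lambda x,y,s,ox,oy:((x+.5)/s-.5+ox,(y+.5)/s-.5+oy)
for p in [(657,131),(638,303)]: print(np.round(plane(A,*c(*p,3.5,310,100),.085)*1e3,1))
# lever bar end (pivot barrel) 
print(rel([.521,-.0895,.200],-.106))
im=cv2.imread('pics/w2.png'); cv2.imwrite('pics/w2a.png',cv2.resize(im[55:165,370:620],None,fx=3.2,fy=3.2,interpolation=cv2.INTER_CUBIC))
E
```

```text
[771.7 -91.8  85. ]
[ 767.8 -143.5   85. ]
(array([60.4, -5.7, 80.8]), array([0.001, 0.   , 0.001]))
```

View pics/w2a.png

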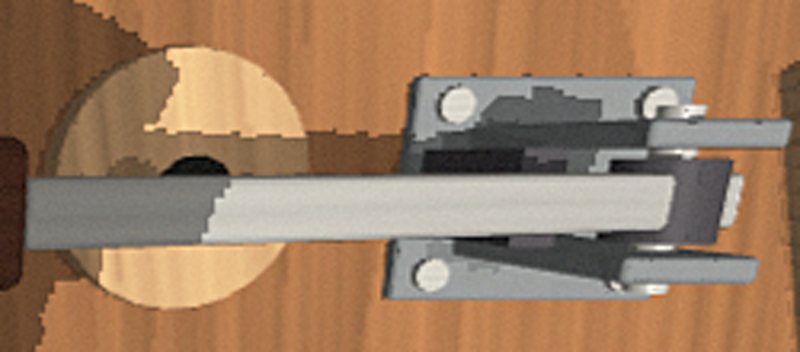

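step_arm:
  targets: "40 -3 20 0 0 0; 60 -5 50 0 0 0; 60 -5 80 0 0 0; 60 -5 88 0 0 0; 60 -5 88 0 0 0"

```text
time_s: 3.12
eef_pos: [0.5215, -0.0907, 0.1925]
eef_rot: [-0.0, 0.743, 0.669, 0.0]
wrist_force: [-0.3, 0.4, -0.1]
opening: 0.007
```

step_arm:
  targets: "0 -1 14 0 0 0; 0 -4 28 0 0 0; 0 -8 42 0 0 0; 0 -11 56 0 0 0; 0 -14 70 0 0 0; 0 -16 84 0 0 0; 0 -17 92 0 0 0; 0 -17 92 0 0 0"

```text
time_s: 4.12
eef_pos: [0.5049, -0.0894, 0.1002]
eef_rot: [0.001, 0.744, 0.669, 0.0]
wrist_force: [3.6, -1.3, 5.7]
opening: 0.003
```

step_arm:
  targets: "0 -0.5 4 0 0 0; 0 -0.5 5 0 0 0; 0 -0.5 6 0 0 0; 0 -0.5 6 0 0 0"

```text
time_s: 4.62
eef_pos: [0.5047, -0.0894, 0.0956]
eef_rot: [0.001, 0.744, 0.669, 0.001]
wrist_force: [0.5, -1.3, 13.1]
opening: -0.001
```

```bash
python3 -c "
from h import *
snap('side','sd1')
im=cv2.imread('pics/sd1.png');cv2.imwrite('pics/sd1a.png',cv2.resize(im[200:300,300:460],None,fx=5,fy=5,interpolation=cv2.INTER_CUBIC))"
```

```text
(no output)
```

View pics/sd1a.png

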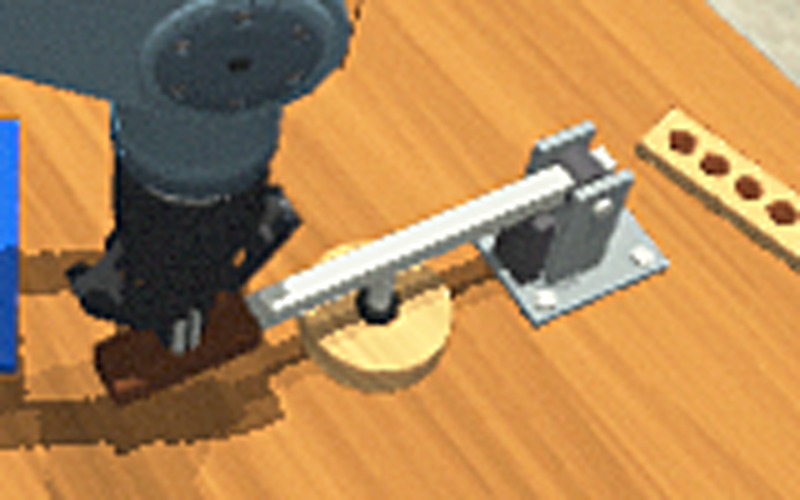

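step_arm:
  targets: "0 1 -12 0 0 0; 0 3 -26 0 0 0; 0 6 -40 0 0 0; 0 10 -55 0 0 0; 0 13 -70 0 0 0; 0 17 -85 0 0 0; 0 18 -100 0 0 0; 0 18 -150 0 0 0"

```text
time_s: 5.68
eef_pos: [0.5191, -0.09, 0.242]
eef_rot: [-0.004, 0.744, 0.669, -0.002]
wrist_force: [0.5, 0.4, 0.7]
opening: -0.0
```

Pushing to the stop gave 13 N at a handle height of 95.6 mm. The picture shows the bar level and the foot clear of the disc, so the foot doesn't reach it. The lever then sprang back. Next I'll go to the strips.

```bash
python3 -c "
from h import *
print(rel([.565,.31,.24],-.106))"
```

```text
(array([402.6,   3.4,   3. ]), array([-0.008, -0.002,  0.   ]))
```

step_arm:
  targets: "55 0 0 0 0 0; 110 0 0 0 0 0; 170 0 0 0 0 0; 230 0 0 0 0 0; 290 0 10 0 0 0; 345 1 25 0 0 0; 402 2 40 0 0 0; 402 2 40 0 0 0"
  grip: 60

```text
time_s: 6.68
eef_pos: [0.5636, 0.3118, 0.2014]
eef_rot: [-0.001, 0.742, 0.67, -0.002]
wrist_force: [-0.4, -1.2, 0.6]
opening: 0.599
```

```bash
python3 -c "
from h import *
snap('wrist','w3');print(ctrl.get_obs()['eef_pos'])
"
```

```text
[0.56436841 0.30987718 0.20244086]
```

View pics/w3.png

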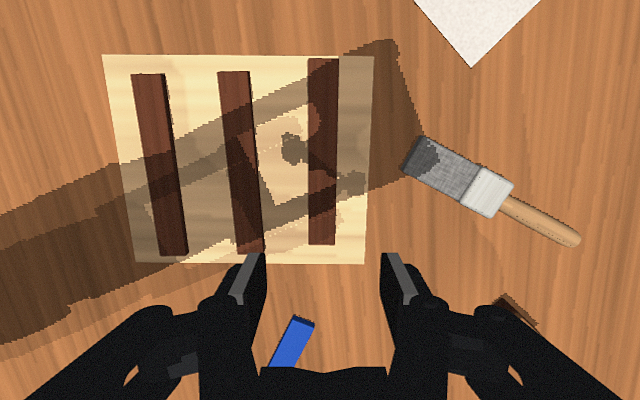

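```bash
python3 - <<'E'
from h import *
A=load('w3');S=load('scene0');D=load('side0')
im=A['image'];
P=[plane(A,*p,.016)*1e3 for p in [(308,58),(338,58),(335,244),(309,245)]]
print(np.round(P,1))
P=np.array(P); e1=(P[0]+P[1])/2;e2=(P[2]+P[3])/2;print('len',np.linalg.norm(e1-e2),'w',np.linalg.norm(P[0]-P[1]),np.linalg.norm(P[2]-P[3]),'mid',(e1+e2)/2,'yaw',np.arctan2(*(e1-e2)[:2]))
g=(e1+e2)/2+ (e1-e2)/np.linalg.norm(e1-e2)*66; print(g)
print(rel([g[0]/1e3,g[1]/1e3,.10],-np.arctan2(*(e1-e2)[:2])))
cv2.imwrite('pics/w3a.png',cv2.resize(im[40:260,290:360,::-1],None,fx=2.6,fy=2.6,interpolation=cv2.INTER_CUBIC))
E
```

```text
[[560.6 423.   16. ]
 [587.1 420.3  16. ]
 [568.3 242.8  16. ]
 [541.3 244.3  16. ]]
len 179.0747517336208 w 26.597641775919413 27.014721548647927 mid [564.33169195 332.60739541  16.        ] yaw 0.10675105111896681
[571.36388732 398.23169143  16.        ]
(array([ 88.8,  -1.7, 102.3]), array([-0.004,  0.002,  0.004]))
```

View pics/w3a.png

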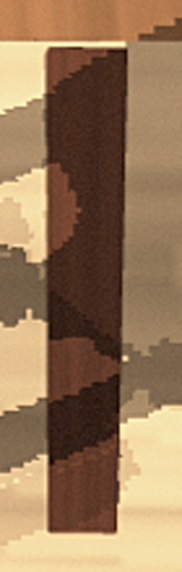

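Three dark strips lie on the board, at (160,165), (241,160) and (322,150). I take the right-hand one at (322,150): it measures 179 x 27 mm and is dark brown. The blue strip at (291,340) lies off the board.

step_arm:
  targets: "45 -1 45 0 0 0; 88 -2 90 0 0 0; 88 -2 130 0 0 0; 88 -2 130 0 0 0"

```text
time_s: 7.22
eef_pos: [0.5706, 0.3938, 0.0702]
eef_rot: [-0.001, 0.744, 0.668, -0.004]
wrist_force: [0.1, 0.2, -0.4]
opening: 0.603
```

```bash
python3 -c "
from h import *
snap('wrist','w4');print(ctrl.get_obs()['eef_pos'])
"
```

```text
[0.57263469 0.39449031 0.0733823 ]
```

View pics/w4.png

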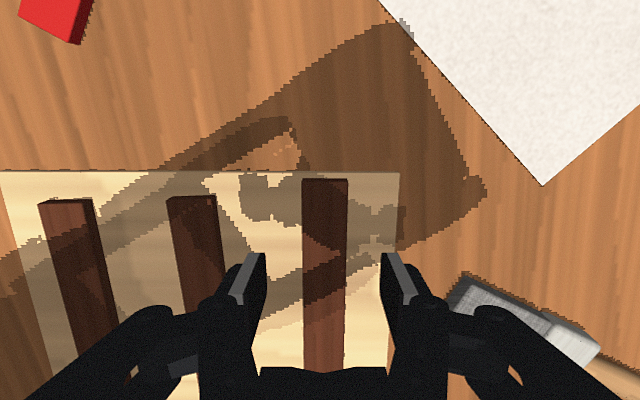

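```bash
python3 - <<'E'
from h import *
A=load('w3');B=load('w4')
for a,b in [((308,58),(302,179)),((338,58),(348,179))]:
    p,e=tri(A,a,B,b);print(np.round(p*1e3,1),round(e*1e3,1),np.round(plane(B,*b,.016)*1e3,1))
print(np.round(plane(B,303,368,.016)*1e3,1),np.round(plane(B,344,372,.016)*1e3,1),np.round(plane(B,348,250,.016)*1e3,1),np.round(plane(B,302,250,.016)*1e3,1))
print(rel([.5715,.397,.0095],-.107)); print(state()['eef_pos'])
E
```

```text
[560.6 423.6  10.7] 0.4 [561.3 424.7  16. ]
[587.8 420.8  11.3] 1.1 [588.2 421.9  16. ]
[545.2 289.7  16. ] [573.5 283.4  16. ] [584.3 376.6  16. ] [555.7 379.6  16. ]
(array([ 2.5, -1.2, 63.9]), array([-0.003,  0.002, -0.   ]))
[0.57263469 0.39449031 0.0733823 ]
```

step_arm:
  targets: "2 -1 20 0 0 0; 2 -1 40 0 0 0; 2 -1 55 0 0 0; 2 -1 62 0 0 0; 2 -1 62 0 0 0"

```text
time_s: 7.9
eef_pos: [0.5722, 0.3981, 0.0115]
eef_rot: [-0.0, 0.744, 0.669, -0.001]
wrist_force: [-1.3, 0.3, 0.0]
opening: 0.596
```

step_arm:
  targets: "0 0 0.5 0 0 0; 0 0 0.5 0 0 0; 0 0 0.5 0 0 0; 0 0 0.5 0 0 0; 0 0 0.5 0 0 0"
  grip: 10

```text
time_s: 8.52
eef_pos: [0.5734, 0.3987, 0.0129]
eef_rot: [0.0, 0.744, 0.669, 0.001]
wrist_force: [-0.4, 0.1, 6.3]
opening: 0.289
```

step_arm:
  targets: "0 0 -10 0 0 0; 0 0 -25 0 0 0; 0 0 -40 0 0 0; 0 0 -40 0 0 0"

```text
time_s: 9.02
eef_pos: [0.5741, 0.399, 0.0544]
eef_rot: [0.001, 0.744, 0.669, 0.002]
wrist_force: [0.3, -0.2, -0.6]
opening: 0.292
```

```bash
python3 -c "
from h import *
snap('wrist','w5');snap('side','sd5');print(ctrl.get_obs()['eef_pos'])
im=cv2.imread('pics/sd5.png');cv2.imwrite('pics/sd5a.png',cv2.resize(im[90:230,200:340],None,fx=4,fy=4,interpolation=cv2.INTER_CUBIC))
"
```

```text
[0.57270045 0.3983814  0.05218874]
```

View pics/w5.png

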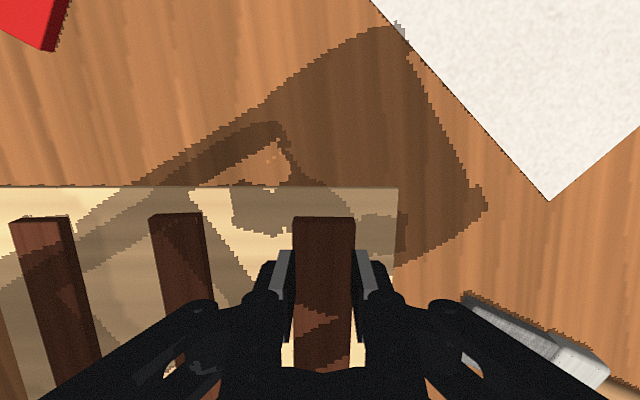

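View pics/sd5a.png

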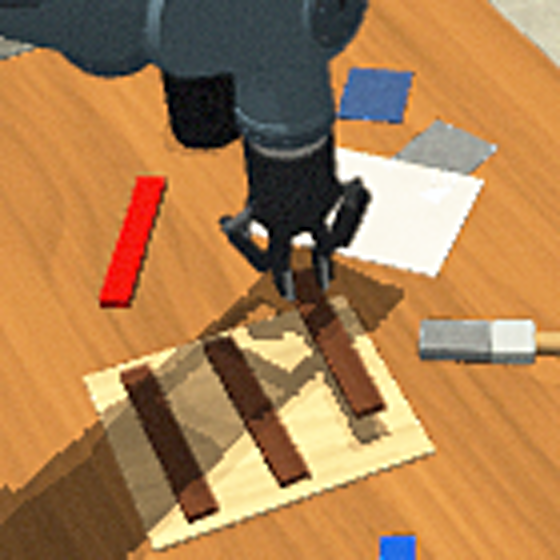

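```bash
python3 - <<'E'
from h import *
D=load('sd5');W=load('w5')
for z in (.03,.04,.05,.06): print(z,np.round(proj(D,[.556,.2444,z]),1), np.round(plane(W,324.5,217,z)*1e3,1),np.round(plane(D,292.1,192.4,z)*1e3,1),np.linalg.norm(plane(W,356,217,z)-plane(W,293,217,z)))
E
```

```text
0.03 [292.5 196.3] [577.  415.5  30. ] [563.3 260.6  30. ] 0.032455318525673856
0.04 [292.4 194.3] [577.3 418.9  40. ] [559.3 252.6  40. ] 0.030511892407787636
0.05 [292.3 192.4] [577.6 422.2  50. ] [555.4 244.6  50. ] 0.028568466289901406
0.06 [292.2 190.4] [577.9 425.6  60. ] [551.5 236.7  60. ] 0.026625040172015182
```

```bash
python3 - <<'E'
from h import *
print(rel([.664,.125,.09],-.11),rel([.6465,-.0374,.047],-.11))
E
```

```text
(array([-262.2,  119.7,  -37.8]), array([ 0.001, -0.   ,  0.004])) (array([-425.5,  119.5,    5.1]), array([ 0.001, -0.   ,  0.004]))
```

step_arm:
  targets: "-20 10 -38 0 0 0; -60 30 -38 0 0 0; -100 50 -38 0 0 0; -140 70 -38 0 0 0; -180 90 -38 0 0 0; -220 110 -38 0 0 0.004; -262 119.5 -38 0 0 0.004; -262 119.5 -20 0 0 0.004"

```text
time_s: 10.12
eef_pos: [0.6654, 0.1217, 0.0725]
eef_rot: [0.001, 0.746, 0.666, 0.001]
wrist_force: [0.2, 1.0, 0.8]
opening: 0.291
```

step_arm:
  targets: "0 0 23 0 0 0; 0 0 23 0 0 0"

```text
time_s: 10.38
eef_pos: [0.6605, 0.1263, 0.0446]
eef_rot: [-0.002, 0.744, 0.668, -0.003]
wrist_force: [0.3, -0.7, -0.2]
opening: 0.291
```

```bash
python3 - <<'E'
from h import *
print(rel([.6465,-.0374,.047],-.11),state()['eef_pos'])
snap('wrist','w6');snap('scene','sc6')
im=cv2.imread('pics/sc6.png');cv2.imwrite('pics/sc6a.png',cv2.resize(im[150:310,220:380],None,fx=3.7,fy=3.7,interpolation=cv2.INTER_CUBIC))
E
```

```text
(array([-164.3,    3.9,   -2.3]), array([-0.007,  0.001,  0.001])) [0.66046282 0.12632452 0.04464978]
```

View pics/sc6a.png

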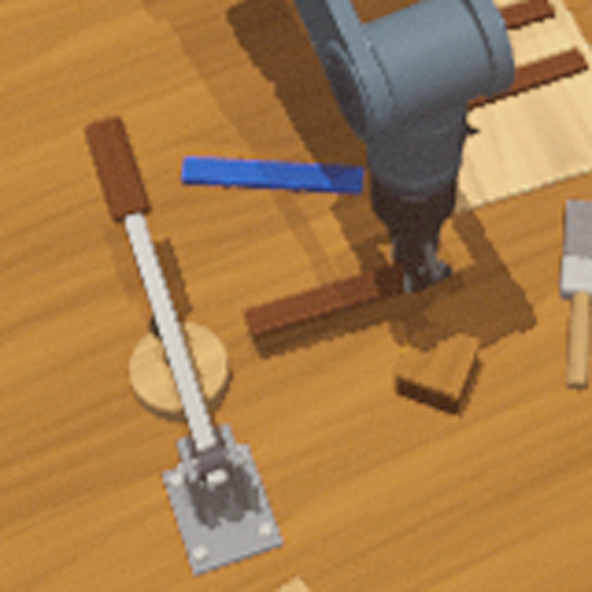

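View pics/w6.png

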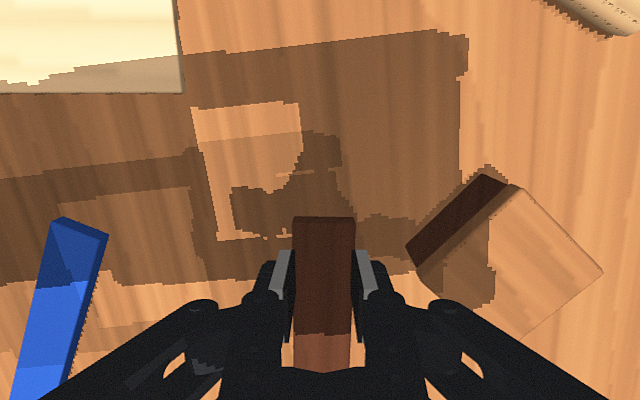

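step_arm:
  targets: "-25 1 -2 0 0 0; -55 2 -2 0 0 0; -85 2 -2 0 0 0; -115 2 -2 0 0 0; -140 2 -2 0 0 0; -160 2 -2 0 0 0; -163 2 -2 0 0 0; -163 2 -2 0 0 0"

```text
time_s: 11.48
eef_pos: [0.648, -0.0365, 0.051]
eef_rot: [-0.0, 0.745, 0.667, 0.0]
wrist_force: [0.3, 0.0, -1.6]
opening: 0.298
```

```bash
python3 - <<'E'
from h import *
snap('scene','sc7');snap('side','sd7')
print(rel([.6465,-.0374,.033],-.11),state()['eef_pos'],state()['wrist_force'])
im=cv2.imread('pics/sc7.png');cv2.imwrite('pics/sc7a.png',cv2.resize(im[190:310,230:330],None,fx=5,fy=5,interpolation=cv2.INTER_CUBIC))
im=cv2.imread('pics/sd7.png');cv2.imwrite('pics/sd7a.png',cv2.resize(im[200:300,310:450],None,fx=5,fy=5,interpolation=cv2.INTER_CUBIC))
E
```

```text
(array([-1.5, -1.2, 17.8]), array([-0.   , -0.   ,  0.001])) [ 0.64789095 -0.03608676  0.05079155] [-0.11346896  0.25694381 -1.19244338]
```

View pics/sc7a.png

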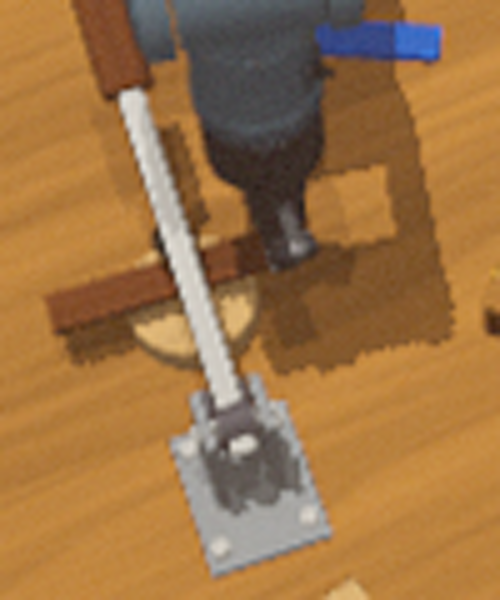

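View pics/sd7a.png

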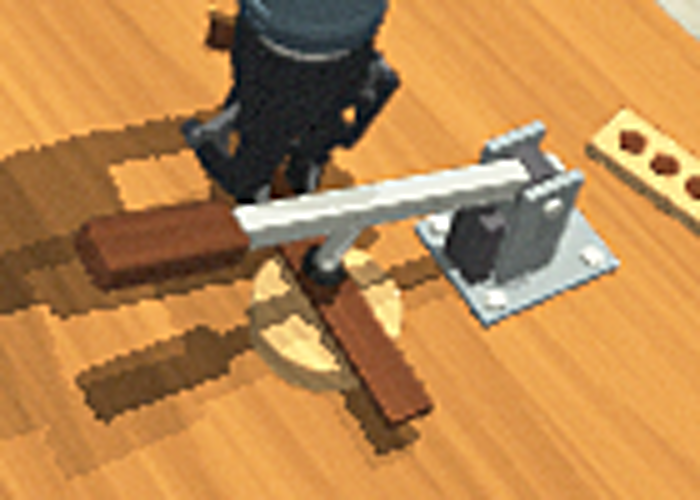

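step_arm:
  targets: "-1.5 -1 8 0 0 0; -1.5 -1 13 0 0 0; -1.5 -1 15 0 0 0; -1.5 -1 15 0 0 0"

```text
time_s: 12.08
eef_pos: [0.6464, -0.0383, 0.0354]
eef_rot: [-0.0, 0.745, 0.667, -0.0]
wrist_force: [0.0, 0.4, -0.0]
opening: 0.29
```

step_arm:
  targets: "0 0 1 0 0 0; 0 0 2 0 0 0; 0 0 2 0 0 0"

```text
time_s: 12.45
eef_pos: [0.6467, -0.0385, 0.0338]
eef_rot: [0.0, 0.745, 0.667, 0.0]
wrist_force: [-0.3, 0.1, -0.0]
opening: 0.289
```

step_arm:
  targets: "0 0 1 0 0 0; 0 0 1.5 0 0 0; 0 0 1.5 0 0 0"

```text
time_s: 12.82
eef_pos: [0.6468, -0.0384, 0.0327]
eef_rot: [0.0, 0.745, 0.667, 0.0]
wrist_force: [-0.6, -0.4, 2.8]
opening: 0.294
```

```bash
python3 - <<'E'
from h import *
c=snap('side','sd8')
print(state()['eef_pos'],state()['wrist_force'])
im=cv2.imread('pics/sd8.png');cv2.imwrite('pics/sd8a.png',cv2.resize(im[200:300,310:450],None,fx=5,fy=5,interpolation=cv2.INTER_CUBIC))
E
```

```text
[ 0.64684683 -0.03840466  0.03268136] [-1.56375021  1.23433338  3.67882609]
```

View pics/sd8a.png

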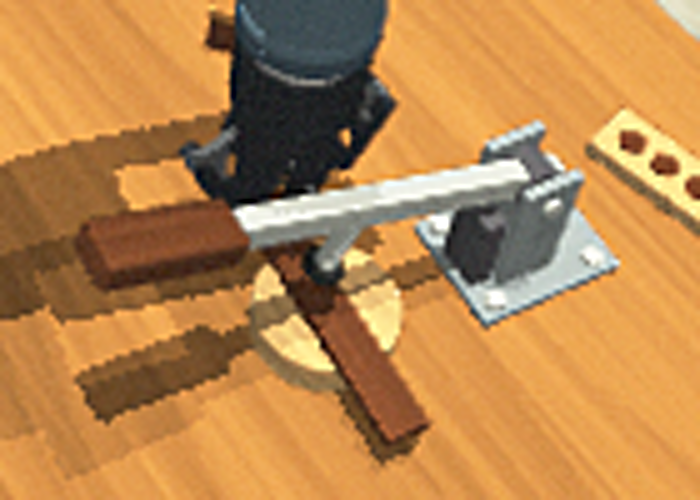

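Contact at TCP z of about 32.7 mm with 3 N, which is 26 mm at the strip's underside. So this is the thick disc and one strip should be enough. Releasing.

step_arm:
  targets: "0 0 -0.5 0 0 0; 0 0 -0.5 0 0 0; 0 0 -0.5 0 0 0; 0 0 -0.5 0 0 0"
  grip: 55

```text
time_s: 13.38
eef_pos: [0.6466, -0.0385, 0.0327]
eef_rot: [-0.0, 0.745, 0.667, -0.0]
wrist_force: [-0.5, 0.2, 0.2]
opening: 0.552
```

step_arm:
  targets: "0 0 -8 0 0 0; 0 0 -30 0 0 0; 25 0 -60 0 0 0; 70 0 -100 0 0 0; 70 0 -150 0 0 0; 70 0 -190 0 0 0; 70 0 -215 0 0 0; 70 0 -215 0 0 0"

```text
time_s: 14.38
eef_pos: [0.656, 0.031, 0.2525]
eef_rot: [0.003, 0.745, 0.667, 0.002]
wrist_force: [0.1, -0.6, 0.4]
opening: 0.548
```

```bash
python3 - <<'E'
from h import *
print(state()['eef_pos'],state()['wrist_force'],rel([.60,-.14,.25],-.11))
for n in ('scene','side','wrist'):
    snap(n,n+'9')
im=cv2.imread('pics/side9.png');cv2.imwrite('pics/sd9a.png',cv2.resize(im[200:300,310:450],None,fx=5,fy=5,interpolation=cv2.INTER_CUBIC))
im=cv2.imread('pics/scene9.png');cv2.imwrite('pics/sc9a.png',cv2.resize(im[190:310,230:330],None,fx=5,fy=5,interpolation=cv2.INTER_CUBIC))
E
```

```text
[0.65602388 0.03101313 0.25253063] [ 0.08477838 -0.61893279  0.35982921] (array([-176.1,  -37. ,    2.3]), array([0.007, 0.   , 0.   ]))
```

View pics/sd9a.png

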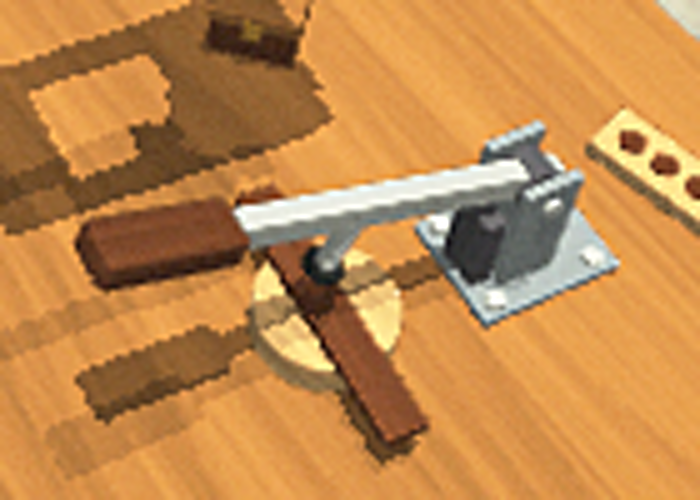

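View pics/sc9a.png

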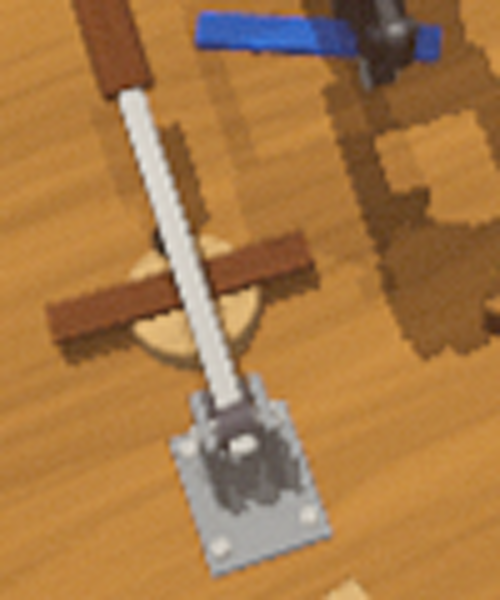

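View pics/wrist9.png

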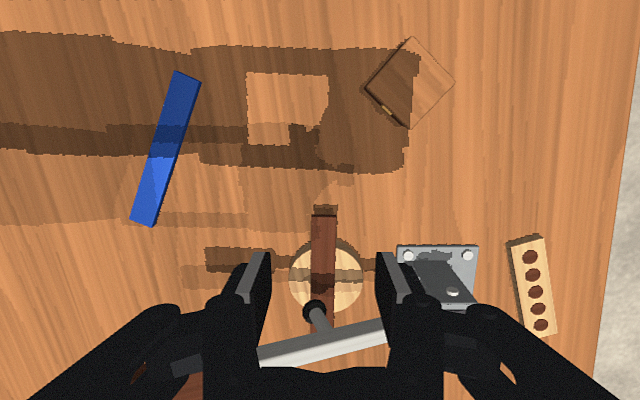

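```bash
python3 - <<'E'
from h import *
S=load('scene9');D=load('side9');W=load('wrist9')
c=lambda x,y,s,ox,oy:((x+.5)/s-.5+ox,(y+.5)/s-.5+oy)
sL=c(54,322,5,230,190);sR=c(308,247,5,230,190);dL=c(408,428,5,310,200);dR=c(260,192,5,310,200)
u=np.array([.11,.994,0]);v=np.array([.994,-.11,0])
for n,C,L,Rr in [('S',S,sL,sR),('D',D,dL,dR)]:
    a=plane(C,*L,.036)*1e3;b=plane(C,*Rr,.036)*1e3;m=(a+b)/2;r=m-[639.3,-102.5,36]
    print(n,a.round(1),b.round(1),np.linalg.norm(a-b).round(1),'off x,y',(r@v).round(1),(r@u).round(1))
for a,b in((sL,dL),(sR,dR)): p,e=tri(S,a,D,b);print((p*1e3).round(1),round(e*1e3,1))
print((plane(W,324,216,.036)*1e3).round(1),(plane(W,322.5,262,.036)*1e3).round(1), (639.3+.11*90,-102.5+.994*90))
E
```

```text
S [ 623.1 -191.2   36. ] [647.  -17.4  36. ] 175.4 off x,y -4.0 -2.2
D [ 629.5 -190.7   36. ] [652.6 -18.5  36. ] 173.8 off x,y 2.0 -1.9
[ 626.6 -192.    42. ] 1.2
[650.1 -19.5  40.8] 2.7
[650.2 -14.9  36. ] [642.5 -69.7  36. ] (649.1999999999999, -13.040000000000006)
```

The strip lies flat, centred within about 2 mm of the press spot. Next is the final press.

```bash
python3 -c "
from h import *
print(rel([.5215,-.0905,.1925],-.11))"
```

```text
(array([-135.4, -117.9,   54.5]), array([-0.002,  0.   , -0.   ]))
```

step_arm:
  targets: "-20 -30 0 0 0 0; -50 -65 0 0 0 0; -90 -95 0 0 0 0; -125 -118 0 0 0 0; -135.5 -118 10 0 0 0; -135.5 -118 30 0 0 0; -135.5 -118 45 0 0 0; -135.5 -118 45 0 0 0"
  grip: 0

```text
time_s: 15.52
eef_pos: [0.5212, -0.0897, 0.2004]
eef_rot: [-0.002, 0.745, 0.667, -0.001]
wrist_force: [-0.7, 0.4, 0.6]
opening: 0.001
```

```bash
python3 -c "
from h import *
print(rel([.5215,-.0905,.1925],-.11),state()['eef_pos'])"
```

```text
(array([-0.8,  0.4,  7.9]), array([-0.004, -0.001,  0.001])) [ 0.52122497 -0.0896727   0.20044731]
```

step_arm:
  targets: "-0.5 0 14 0 0 0; -0.5 -3 28 0 0 0; -0.5 -7 42 0 0 0; -0.5 -10 56 0 0 0; -0.5 -13 70 0 0 0; -0.5 -15 80 0 0 0; -0.5 -16 88 0 0 0; -0.5 -16 88 0 0 0"

```text
time_s: 16.52
eef_pos: [0.5062, -0.0894, 0.1144]
eef_rot: [0.0, 0.745, 0.667, 0.0]
wrist_force: [-0.3, 0.1, 7.0]
opening: -0.003
```

step_arm:
  targets: "0 0 2 0 0 0; 0 -0.5 4 0 0 0; 0 -0.5 6 0 0 0; 0 -0.5 6 0 0 0; 0 -0.5 6 0 0 0"

```text
time_s: 17.15
eef_pos: [0.5058, -0.0894, 0.1093]
eef_rot: [0.0, 0.745, 0.667, -0.0]
wrist_force: [-2.2, 1.3, 8.0]
opening: -0.001
```

step_arm:
  targets: "0 0 1.5 0 0 0; 0 0 3 0 0 0; 0 0 4 0 0 0; 0 0 4 0 0 0"

```text
time_s: 17.65
eef_pos: [0.5059, -0.0894, 0.1084]
eef_rot: [0.0, 0.745, 0.667, -0.0]
wrist_force: [-13.6, 4.9, 35.4]
opening: -0.004
```

The foot bites with the handle at 108.4 mm, as expected for the right packing. I'll trim the sideways load and ease off a little.

step_arm:
  targets: "0 -1 -0.7 0 0 0; 0 -1.2 -0.7 0 0 0; 0 -1.2 -0.7 0 0 0"

```text
time_s: 18.02
eef_pos: [0.5057, -0.0893, 0.1086]
eef_rot: [0.001, 0.745, 0.667, 0.001]
wrist_force: [-7.2, 3.5, 26.0]
opening: 0.0
```

```bash
python3 - <<'E'
from h import *
c=snap('side','sdA');snap('scene','scA')
print(state()['eef_pos'],state()['wrist_force'])
im=cv2.imread('pics/sdA.png');cv2.imwrite('pics/sdAa.png',cv2.resize(im[200:300,310:450],None,fx=5,fy=5,interpolation=cv2.INTER_CUBIC))
E
```

```text
[ 0.50575359 -0.08936294  0.10855922] [-7.00394718  3.01508027 26.58294827]
```

View pics/sdAa.png

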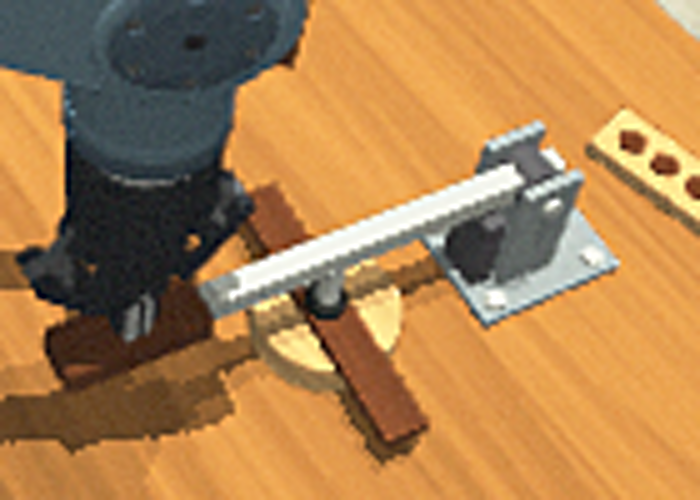

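View pics/scA.png

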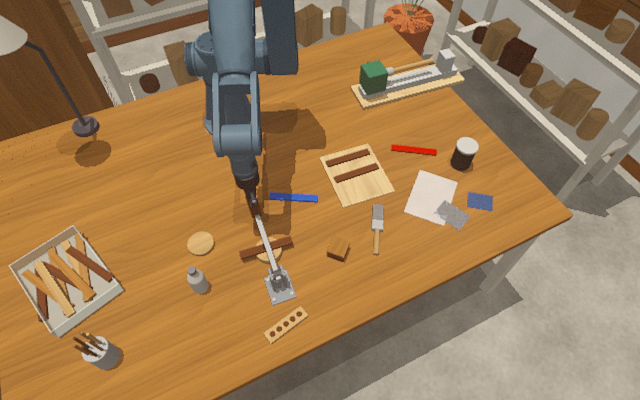

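The foot sits on the strip at crop (325,305). The strip is flat on the disc, and the bystanders and look-alikes haven't moved. I'll do one short settle check before handing in.

step_arm:
  targets: "0 0 0 0 0 0; 0 0 0 0 0 0; 0 0 0 0 0 0; 0 0 0 0 0 0"

```text
time_s: 18.62
eef_pos: [0.5058, -0.0894, 0.1086]
eef_rot: [0.001, 0.745, 0.667, 0.001]
wrist_force: [-7.8, 4.2, 25.2]
opening: 0.001
```

```bash
python3 -c "
from h import *
o=state();print(o['eef_pos'],o['wrist_force'])
if 15<o['wrist_force'][2]<38: print(ticket.hand_in())"
```

```text
[ 0.50576852 -0.08936203  0.1085681 ] [-7.78862372  4.17545559 25.18144163]
the job is handed in; nothing more can be done
None
```

The job is handed in at 18.6 s, with one packing strip clamped between the foot and the disc and the arm still holding the handle down.

- **First push:** I pressed the handle to its stop, at 95.6 mm and 13 N. The picture showed the foot clear of the disc, and the lever then sprang back up.
- **Packing:** I laid one dark strip across the disc under the raised foot. It touched down at the height expected for the 26 mm disc, so one strip was enough.
- **Final press:** The foot bit with the handle at 108.5 mm, about 12.5 mm above the stop. That is a lever angle of about 0.30, the right range for correct packing. The push held steady at about 25 N down, after briefly reaching 35 N.
- **Last pictures:** The strip lies flat, and the discs, glue bottle, box, brush and the blue and red look-alikes look unmoved by eye.

**Disagreements:**
- **Strip height:** The camera measurements of the strip's top height scattered by about 5 mm: 11 mm from the wrist views and 19 mm from the scene and side views, against 16 mm expected. I went by touch instead.
- **Strip position:** The two views differed by about 6 mm on how far the strip sits along the lever from the press spot (−4 mm and +2 mm).
- **Sideways push:** About 9 N of sideways push on the handle remained at the end.

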